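Check that the photometer lid stays up

TASK

The friction hinge of the photometer's sample lid has just been adjusted. Gently lift this lid about halfway (some 45 degrees open), let go, and leave it standing there by itself to show that the hinge holds. Leave the lid of the plain accessory case shut.

Things in the scene. Friction and masses are not known exactly. Their poses are not given: they have to be found in the camera images.
- photometer: Cream bench instrument, fixed, left or right. Sample chamber 170 (x) x 200 (y) x 114 mm high under an off-white lid; in front a low console (80 mm deep, 65 high) with black display and keys; behind, a lamp house (70 deep, 110 high, black slots). Origin: on the bench under the chamber's centre; x from console to lamp house, y along the hinge, z up. Hinge axis along y at x +85, z 115 mm.
- photo_lid (a joint): Opening angle of the photometer's lid, rad: 0 shut (level), 0.79 = 45 degrees, limit 1.6; starts at 0 to 0.2. The lid is a plate 170 x 200 x 8 mm, 0.17 to 0.33 kg; its free edge, on the console side, swings up and back towards the lamp house. The stiff hinge stays where it is left; lifting takes up to about 6 N at the grip.
- photo_lid_grip (a point): Centre of the photometer lid's grip: an aluminium disc, diameter 30 mm, 14 mm thick, on edge on a stem (12 x 12 mm) in mid-width of the lid, 25 mm from its free edge, 36 mm above its upper face (lid shut: photometer x -60, z 159 mm). Flat faces look along the photometer's +y and -y: pinch with fingers closing along y. It turns with the lid and may pivot between the fingers.
- case_lid (a joint): Opening angle of the accessory case's lid, rad, 0 shut (as it starts). The case is a plain cream box 170 x 200 x 70 mm, lower than the photometer, without console or lamp house, on the other side of the bench; its lid and grip look the same as the photometer's. Not to be opened.

How it is judged:
On the way:
1. the robot's fingers hold the photometer lid between 30 and 60 degrees open (value of joint photo_lid between 0.52 and 1.05 rad and contact force between the fingers and photometer above 0.5 N), for 0.1 s.
At the end, for the whole second after the job is handed in: The photometer lid stands still, released, between 30 and 60 degrees open (0.52 to 1.05 rad), held by its hinge alone; the accessory case's lid is shut (under 0.1 rad) (value of joint photo_lid between 0.52 and 1.05 rad and value of joint case_lid below 0.1 rad and velocity of joint photo_lid between -0.03 and 0.03 rad/s and contact force between the fingers and photometer below 0.1 N); the robot touches nothing.
It fails at once if the accessory case's lid is opened (0.15 rad or more) (value of joint case_lid above 0.15 rad).
It fails at once if the photometer lid is flung or slammed (faster than 2.5 rad/s) (velocity of joint photo_lid above 2.5 rad/s or velocity of joint photo_lid below -2.5 rad/s).
It also fails if it takes over 34 s, if anything falls off the work surface, if the arm or the gripper's body presses on something with over 40 N, if the wrist force passes 120 N, or if a joint passes its speed limit or range.

ROBOT

A 7-joint arm with a two-finger parallel gripper is mounted at the origin on the work surface. World frame = base frame: x ahead of the robot, y to its left, z up, the work surface at z = 0. Lengths are in m, angles in rad, forces in N, time in s.
With the tool pointing down it reaches from about 0.4 to 0.875 m from the base axis. Payload 19.3 kg.
Tool frame: the origin (TCP) lies at the very end of the fingers, on their centre line; the grasp point (between the pads) lies 19 mm behind it; z points along the fingers, y is the direction in which the jaws open and shut (so a half turn about z gives the same grasp; the last joint's range is limited). The gripper opens to 85 mm and grips with 20 to 120 N. Pads are 22 mm wide; open, the fingers measure 114 mm over their backs; the gripper's body (76 mm by 85 mm) begins 54 mm behind the grasp point. The pads swing forward as they close: fully open they stand 13 mm farther back than shut.
Start: joints at [-1.378, 0.521, -0.036, 1.599, 0.021, 1.021, -0.113], TCP at [0.162, 0.604, 0.231] pointing down, gripper open.
Joint ranges: [-2.91, 2.91], [-0.3, 2.13], [-1.5, 1.42], [0.17, 2.43], [-1.26, 4.41], [0.16, 1.93], [-2.52, 2.52]. Speed limits (rad/s): [1.89, 1.89, 2.39, 2.39, 3.01, 3.01, 3.01].

INTERFACE

Orientations are given as [roll, pitch, yaw] about the fixed x, y, z axes, in that order (R = Rz(yaw) Ry(pitch) Rx(roll)).
In Python, from workcell import bot, grab_frame, calibration, workorder gives the robot as it stands.
- The arm moves only by the tool move_arm, never from a script. Its arguments are lists of equal length, an entry for each row: "jaw": the closure in counts, from 0 (fully open) to 255 (shut); "dp": the shift along the tool's x, y, z in units of 800 mm (1.0 is 800 mm), a list of three; "rotation": the turn, a rotation vector about the tool's x, y, z in units of pi rad (1.0 is pi rad), a list of three. In form: {"jaw": [jaw, ...], "dp": [[dx, dy, dz], ...], "rotation": [[rx, ry, rz], ...]}. A call has 1 to 10 rows; each row shifts and turns the commanded pose from where the row before left it, along the tool's axes as they then stand; what a row does not reach is not made up. A row lasts 1/8 s, in which the tool goes at most 62.5 mm and 10.7 degrees, less where a joint would pass 70% of its speed; a pose out of reach is approached as far as the arm can. A call with a number of a shift or a turn outside -1 to 1 is refused whole. A call with a gripper value outside its range is refused whole. The fingers move at their own pace and stop on an object; "squeeze" is the grip in N (left out, the last holds). Time passes only in rows, so rows that do not move let the fingers close. It gives the time, the measured TCP pose, the force and the opening at its end, in the units of the state.
- bot.observe(): the state, without advancing time (a new reading comes with each control period).
- grab_frame(name): name is "scene" or "top" or "wrist"; returns the picture (420x560x3 uint8, blue, green, red); there is no depth.
- calibration(name): a dict with "camera_matrix" (3x3 intrinsics, pixels), "dist" ([k1, k2, p1, p2, k3] as OpenCV has them; the pictures are not rectified), "T" (4x4, takes a point from camera to world coordinates). Camera axes: x right, y down, z forward; pixel columns grow to the right and rows downward; lengths in m; the calibration is good to about 2 mm. A picture is of the moment at which its call begins: read the wrist's pose just before it. calibration takes no time and is no camera call; for the wrist camera it gives the pose at the moment of the call.
- workorder.job_done(): hands the job in, once; it reports no verdict.
The state is a dict: "clock": time; "qpos": joint angles; "qd": joint speeds; "joint_efforts": joint torques, N m; "position": TCP position; "tool_rot": TCP orientation; "force": force on the tool from outside, world axes, zero at the start; "moment": the same for the moment, N m; "grip_width": finger opening in m.
Only numpy, scipy, OpenCV 4.12 (cv2) and the standard library are available. Lean on these libraries where they do the work, as an engineer would, in place of code of your own. Each camera call takes 0.05 s, during which the arm holds its last target. There are 200 camera calls.

## Working session

There is one attempt and no reset: what is moved stays moved. The work goes in short steps, Python scripts to look and compute and a tool call to move; the robot and the scene stay as the last step left them, time stands still between calls to the robot, and variables do not carry over. Pictures are saved under pics/ and viewed, about 8 in all and at most 12, crops included, and the job is handed in when it is done.

Besides the shell and the picture viewer there is one more tool, called as name(argument=value, ...) on one line, values as JSON. move_arm: Moves the arm, as the interface text tells. Shifts and turns lie within -1 to 1; 1 stands for 800 mm of shift or pi rad of turn. Its arguments: {"type":"object","properties":{"jaw":{"type":"array","items":{"type":"number"}},"dp":{"type":"array","items":{"type":"array","items":{"type":"number","minimum":-1,"maximum":1}}},"rotation":{"type":"array","items":{"type":"array","items":{"type":"number","minimum":-1,"maximum":1}}},"squeeze":{"type":"number"}},"required":["jaw","dp","rotation"]}

```bash
mkdir -p pics; python3 - <<'E'
from workcell import bot, grab_frame, calibration
import cv2, numpy as np
print(bot.observe())
for n in("scene","top"):
    cv2.imwrite(f"pics/{n}0.png",grab_frame(n)); c=calibration(n); print(n,np.round(c["camera_matrix"],1),c["dist"],np.round(c["T"],3))
E
```

```text
{'clock': 0.0, 'qpos': array([-1.37820379,  0.52199892, -0.03630672,  1.59998429,  0.02119942,
        1.02111667, -0.11282346]), 'qd': array([-1.73050887e-03, -3.95764443e-04, -3.51295695e-04, -6.21611127e-05,
        6.55503008e-04, -7.55357451e-04,  1.08200816e-03]), 'joint_efforts': array([-2.46923139e-05, -9.27118564e+01,  1.97988667e+00, -3.69936705e+01,
        1.78582768e-02,  7.99875415e-03,  2.69408261e-06]), 'position': array([0.16232226, 0.60320995, 0.23074387]), 'tool_rot': array([-3.14047399e+00,  9.02406112e-05,  2.87874808e+00]), 'force': array([ 0.15667548, -0.39884658, -0.60016291]), 'moment': array([ 0.00506922,  0.03912127, -0.01273186]), 'grip_width': 0.08543576398991053}
scene [[423.8   0.  283.7]
 [  0.  423.8 202.2]
 [  0.    0.    1. ]] [-0.05416181  0.          0.          0.          0.        ] [[-0.168  0.647 -0.744  1.124]
 [ 0.986  0.113 -0.125  0.064]
 [ 0.003 -0.754 -0.656  0.568]
 [ 0.     0.     0.     1.   ]]
top [[399.4   0.  281. ]
 [  0.  399.4 208.9]
 [  0.    0.    1. ]] [-0.08658685  0.          0.          0.          0.        ] [[ 0.019 -0.988  0.152  0.473]
 [-1.    -0.017  0.013 -0.02 ]
 [-0.011 -0.152 -0.988  0.928]
 [ 0.     0.     0.     1.   ]]
```

View pics/scene0.png

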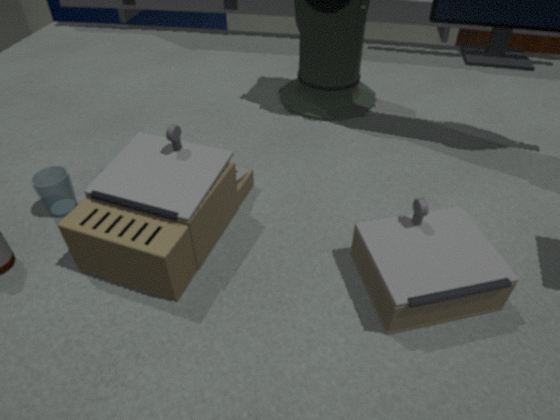

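View pics/top0.png

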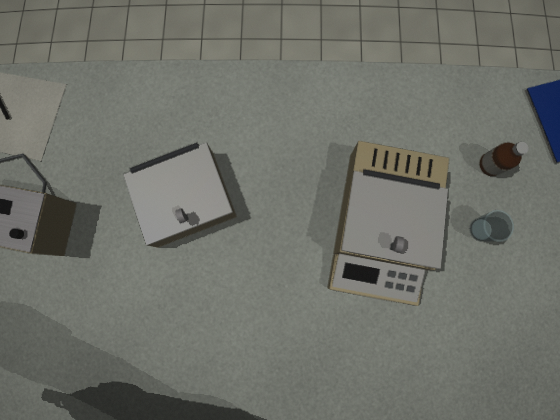

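The scene picture shows the photometer on the left (grip disc about (173,131)) and the case on the right. In the top picture the photometer is on the right (world -y), with its disc at about (401,243), lamp house corners (359,142) and (448,157), and console front corners (330,290) and (420,304).

```bash
cat > h.py <<'E'
from workcell import bot, grab_frame, calibration
import cv2, numpy as np
from scipy.optimize import least_squares
from scipy.spatial.transform import Rotation as Rn
def proj(c,P):
    T=np.linalg.inv(c["T"]); 
    return cv2.projectPoints(np.atleast_2d(P).astype(float),cv2.Rodrigues(T[:3,:3])[0],T[:3,3],np.array(c["camera_matrix"]),np.array(c["dist"]))[0][:,0]
def tri(obs): # [(calib,(u,v))]
    r=least_squares(lambda p:np.concatenate([proj(c,p)[0]-uv for c,uv in obs]),[.5,-.2,.15])
    return r.x, r.fun
def body(p,L): # pose x,y,yaw; local pts
    L=np.atleast_2d(L); c,s=np.cos(p[2]),np.sin(p[2])
    return np.c_[p[0]+c*L[:,0]-s*L[:,1],p[1]+s*L[:,0]+c*L[:,1],L[:,2]]
def grip(p,a): # grip point at opening a
    return body(p,[.085-.145*np.cos(a)-.044*np.sin(a)*-1,0,.115+.145*np.sin(a)+.044*np.cos(a)])[0]
E
python3 - <<'E'
from h import *
t,s=calibration("top"),calibration("scene")
g,res=tri([(t,(401,243)),(s,(173,131))]); print("grip",g,res)
L=[[.155,.1,.11],[.155,-.1,.11],[-.165,.1,.065],[-.165,-.1,.065]]
uv=np.array([[359,142],[448,157],[330,290],[420,304]])
r=least_squares(lambda p:(proj(t,body(p,L))-uv).ravel(),[.5,-.25,0]); print(r.x,r.fun.round(1))
for a in (0,.1,.2): print(a,grip(r.x,a),proj(t,grip(r.x,a)),proj(s,grip(r.x,a)))
for n,im in(("top",(340,180,120,140)),("scene",(80,110,180,190))):
    x,y,w,h=im; i=cv2.imread(f"pics/{n}0.png")[y:y+h,x:x+w]; cv2.imwrite(f"pics/{n}_c.png",cv2.resize(i,None,fx=3,fy=3,interpolation=2))
cv2.imwrite("pics/both.png",np.hstack([cv2.copyMakeBorder(cv2.imread("pics/top_c.png"),0,150,0,0,0),cv2.imread("pics/scene_c.png")[:570]][:1]+[cv2.imread("pics/scene_c.png")[:570,:440]]))
E
```

```text
grip [ 0.5262335  -0.23551241  0.17653231] [-1.1295186   0.35754768 -1.07669532 -0.16230388]
[ 0.58011495 -0.24135795 -0.16914023] [-1.9 -1.9  0.7  0.4 -0.4 -0.8  1.6  2.2]
0 [ 0.52097116 -0.23125786  0.159     ] [[395.18467042 246.66510402]] [[176.87546582 137.97281322]]
0.1 [ 0.5260152  -0.23211924  0.17325603] [[397.61636283 243.56436285]] [[174.10284025 132.54914123]]
0.2 [ 0.53243697 -0.2332159   0.18692998] [[400.1527762  239.63853489]] [[170.87043082 127.62979377]]
```

View pics/both.png

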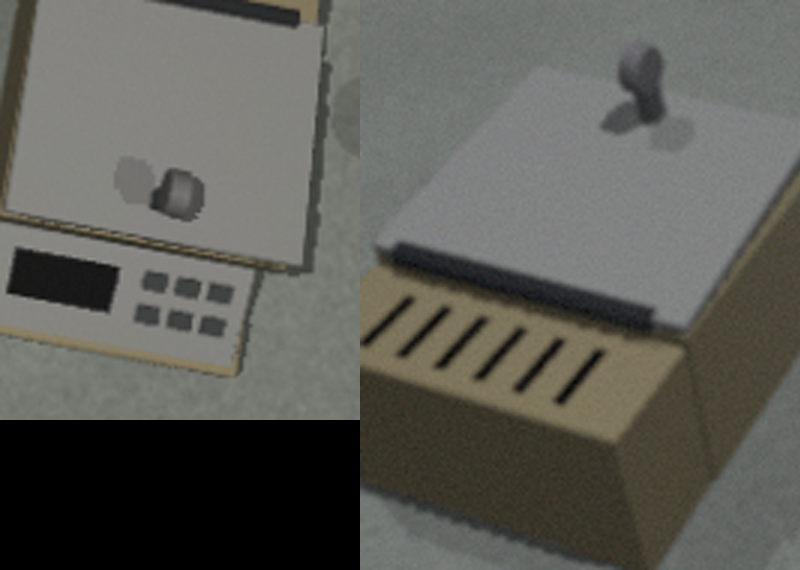

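Close crops: the lid is slightly open (about 0.1 rad), with the disc at (400,245) in top and (173.5,132.7) in scene. The photometer yaw is -0.17. I'm moving there in two legs.

move_arm(jaw=[0,0,0,0,0,0,0,0,0,0], dp=[[-0.047,-0.027,-0.009],[-0.047,-0.027,-0.009],[-0.047,-0.027,-0.009],[-0.047,-0.027,-0.009],[-0.047,-0.027,-0.009],[-0.047,-0.027,-0.009],[-0.047,-0.027,-0.009],[-0.047,-0.027,-0.009],[-0.047,-0.027,-0.009],[-0.047,-0.027,-0.009]], rotation=[[0,0,0],[0,0,0],[0,0,0],[0,0,0],[0,0,0],[0,0,0],[0,0,0],[0,0,0],[0,0,0],[0,0,0]], squeeze=25)

```text
clock: 1.35
position: [0.4701, 0.2961, 0.3034]
tool_rot: [-3.141, -0.0, 2.879]
force: [-0.4, 0.9, 1.0]
grip_width: 0.0855
```

```bash
cat >> h.py <<'E'
def plan(target,yaw): # total move to a vertical tool at target, in move units
    o=bot.observe(); R=Rn.from_euler("xyz",o["tool_rot"])
    G=Rn.from_euler("xyz",[np.pi,0,yaw])
    print("t",o["clock"],"pos",o["position"].round(4),"rpy",o["tool_rot"].round(4),"q",o["qpos"].round(2))
    print("dp",(R.inv().apply(np.array(target)-o["position"])/.8).round(4),"rot",((R.inv()*G).as_rotvec()/np.pi).round(4))
E
python3 - <<'E'
from h import *
c=calibration("wrist"); o=bot.observe(); R=Rn.from_euler("xyz",o["tool_rot"])
print("cam in tool",R.inv().apply(c["T"][:3,3]-o["position"]).round(3),"optical axis in tool",R.inv().apply(c["T"][:3,2]).round(3), np.array(c["camera_matrix"]).round())
plan([.5,-.22,.33],np.pi-.169)
E
```

```text
cam in tool [ 0.083 -0.001 -0.143] optical axis in tool [-0.32   0.001  0.947] [[374.   0. 284.]
 [  0. 374. 213.]
 [  0.   0.   1.]]
t 1.35 pos [0.4701 0.2961 0.3034] rpy [-3.1413e+00 -3.0000e-04  2.8788e+00] q [-0.74  0.34  0.09  1.7  -0.03  1.1   0.67]
dp [-0.2036 -0.6132 -0.0332] rot [-0.0001 -0.0001 -0.0298]
```

move_arm(jaw=[0,0,0,0,0,0,0,0,0,0], dp=[[-0.0226,-0.068,-0.0037],[-0.0226,-0.068,-0.0037],[-0.0226,-0.068,-0.0037],[-0.0226,-0.068,-0.0037],[-0.0226,-0.068,-0.0037],[-0.0226,-0.068,-0.0037],[-0.0226,-0.068,-0.0037],[-0.0226,-0.068,-0.0037],[-0.0226,-0.068,-0.0037],[0,0,0]], rotation=[[0,0,0],[0,0,0],[0,0,0],[0,0,0],[0,0,0],[0,0,0],[0,0,0],[0,0,0],[0,0,0],[0,0,-0.0298]])

```text
clock: 2.6
position: [0.4983, -0.2221, 0.3297]
tool_rot: [-3.14, -0.0, 2.968]
force: [0.9, 1.1, -0.2]
grip_width: 0.0859
```

```bash
python3 - <<'E'
from h import *
import pickle
c=calibration("wrist"); i=grab_frame("wrist"); cv2.imwrite("pics/w1.png",i); pickle.dump(c,open("w1.pkl","wb"))
plan([.525,-.235,.24],np.pi-.169)
for a in (0,.1,.2): print(proj(c,grip([.58,-.241,-.169],a)))
E
```

```text
t 2.65 pos [ 0.4987 -0.2197  0.3296] rpy [-3.1410e+00 -8.0000e-04  2.9767e+00] q [ 0.04  0.31  0.35  1.7  -0.11  1.15  1.83]
dp [-0.0356 -0.0133  0.1119] rot [-0.0002 -0.0002  0.0013]
[[279.52776755 213.82846842]]
[[279.36984516 224.86188253]]
[[279.22386698 238.05093424]]
```

View pics/w1.png

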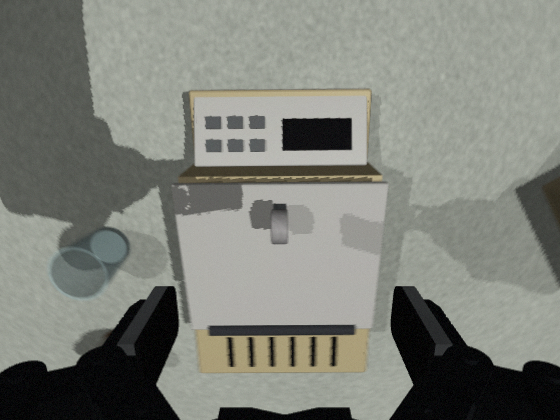

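The wrist view shows the disc at about (280,225), edge-on and square to the jaws. That matches the model for a lid opening near 0.1 rad.

```bash
python3 - <<'E'
from h import *
import pickle
t,s,w=calibration("top"),calibration("scene"),pickle.load(open("w1.pkl","rb"))
g,r=tri([(t,(400,245)),(s,(173.5,132.7)),(w,(280,225))]); print(g.round(4),r.round(1)); 
g,r=tri([(s,(173.5,132.7)),(w,(280,225))]); print(g.round(4),r.round(1)); print(grip([.58,-.241,-.169],.1))
plan([g[0],g[1],g[2]-.019],np.pi-.169)
E
```

```text
[ 0.5256 -0.2322  0.1741] [-2.2 -1.2  0.6 -0.7 -1.2 -0.1]
[ 0.5263 -0.2316  0.1731] [ 0.8  0.  -0.4  0.2]
[ 0.52589896 -0.23176887  0.17325603]
t 2.65 pos [ 0.4987 -0.2197  0.3296] rpy [-3.1410e+00 -8.0000e-04  2.9767e+00] q [ 0.04  0.31  0.35  1.7  -0.11  1.15  1.83]
dp [-0.0366 -0.0088  0.2193] rot [-0.0002 -0.0002  0.0013]
```

move_arm(jaw=[0,0,0,0,0,0,0,0,0,0], dp=[[-0.0073,-0.0018,0.026],[-0.0073,-0.0018,0.026],[-0.0073,-0.0018,0.026],[-0.0073,-0.0018,0.026],[-0.0073,-0.0018,0.026],[0,0,0.026],[0,0,0.026],[0,0,0.02],[0,0,0.017],[0,0,0]], rotation=[[0,0,0.0013],[0,0,0],[0,0,0],[0,0,0],[0,0,0],[0,0,0],[0,0,0],[0,0,0],[0,0,0],[0,0,0]])

```text
clock: 3.9
position: [0.5265, -0.2297, 0.154]
tool_rot: [3.141, -0.001, 2.968]
force: [-0.2, -0.5, 0.3]
grip_width: 0.0851
```

```bash
python3 - <<'E'
from h import *
cv2.imwrite("pics/w2.png",grab_frame("wrist"))
plan([.526,-.232,.155],np.pi-.169); print(bot.observe()["force"])
E
```

```text
t 3.95 pos [ 0.5268 -0.2299  0.1547] rpy [-3.1416e+00 -3.0000e-04  2.9682e+00] q [ 0.11  0.55  0.29  1.82 -0.21  0.8   1.9 ]
dp [ 0.0005 -0.0028 -0.0003] rot [-0.     -0.0001 -0.0014]
[0.40887675 0.77193646 0.69519061]
```

View pics/w2.png

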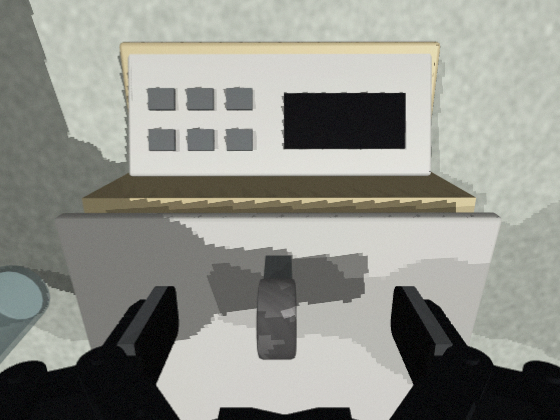

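Disc at u≈277 against a jaw centre of about 284, so shift about 2 mm in -y, as the plan also says. Then close.

move_arm(jaw=[0,130,180,200,255,255,255,255], dp=[[0.0005,-0.0028,0],[0,0,0],[0,0,0],[0,0,0],[0,0,0],[0,0,0],[0,0,0],[0,0,0]], rotation=[[0,0,-0.0014],[0,0,0],[0,0,0],[0,0,0],[0,0,0],[0,0,0],[0,0,0],[0,0,0]], squeeze=30)

```text
clock: 4.95
position: [0.526, -0.2324, 0.1548]
tool_rot: [-3.141, 0.0, 2.972]
force: [-0.4, -5.3, 0.9]
grip_width: 0.0135
```

```bash
python3 - <<'E'
from h import *
p=[.58,-.241,-.169]
o=bot.observe(); print(o["grip_width"],o["force"])
plan([.526,-.232,.155],np.pi-.169)
R=Rn.from_euler("xyz",o["tool_rot"])
g0=grip(p,.1)
A=[.1,.13,.17,.22,.27,.32,.37,.42,.47,.52,.57,.62,.67,.72,.76,.79]
for a,b in zip(A,A[1:]): print(b,(R.inv().apply(grip(p,b)-grip(p,a))/.8).round(4))
E
```

```text
0.013468189381692905 [-0.36517718 -5.34281523  0.87464012]
t 4.95 pos [ 0.526  -0.2324  0.1548] rpy [-3.1412e+00  1.0000e-04  2.9724e+00] q [ 0.11  0.55  0.29  1.82 -0.21  0.8   1.9 ]
dp [ 0.      0.0005 -0.0002] rot [-0.0001  0.     -0.0001]
0.13 [-0.0023 -0.     -0.0052]
0.17 [-0.0033 -0.     -0.0068]
0.22 [-0.0045 -0.     -0.0084]
0.27 [-0.0049 -0.     -0.0081]
0.32 [-0.0053 -0.     -0.0079]
0.37 [-0.0057 -0.     -0.0076]
0.42 [-0.006  -0.     -0.0073]
0.47 [-0.0064 -0.     -0.007 ]
0.52 [-0.0067 -0.     -0.0067]
0.57 [-0.007  -0.     -0.0063]
0.62 [-0.0074 -0.     -0.006 ]
0.67 [-0.0076 -0.     -0.0056]
0.72 [-0.0079 -0.     -0.0052]
0.76 [-0.0065 -0.     -0.0039]
0.79 [-0.005  -0.     -0.0027]
```

Gripped at 13.5 mm, which matches the 14 mm disc. Now lifting along the arc.

move_arm(jaw=[255,255,255,255,255,255,255,255], dp=[[-0.0023,0,-0.0052],[-0.0033,0,-0.0068],[-0.0045,0,-0.0084],[-0.0049,0,-0.0081],[-0.0053,0,-0.0079],[-0.0057,0,-0.0076],[-0.006,0,-0.0073],[0,0,0]], rotation=[[0,0,0],[0,0,0],[0,0,0],[0,0,0],[0,0,0],[0,0,0],[0,0,0],[0,0,0]])

```text
clock: 5.95
position: [0.551, -0.2368, 0.1959]
tool_rot: [-3.141, -0.001, 2.972]
force: [-2.2, -4.8, 0.2]
grip_width: 0.0137
```

```bash
python3 - <<'E'
from h import *
p=[.58,-.241,-.169]
o=bot.observe(); print(o["grip_width"],o["force"],o["moment"],o["position"],grip(p,.42)-[0,0,.019])
E
```

```text
0.01374441201837605 [-2.21218678 -4.82990771  0.16591093] [-0.88299143  0.72597444 -0.11287199] [ 0.55096633 -0.23681117  0.1958662 ] [ 0.55096322 -0.23604553  0.19530118]
```

Forces are low and the grip is holding, so continuing to about 0.79 rad.

move_arm(jaw=[255,255,255,255,255,255,255,255,255,255], dp=[[-0.0064,0,-0.007],[-0.0067,0,-0.0067],[-0.007,0,-0.0063],[-0.0074,0,-0.006],[-0.0076,0,-0.0056],[-0.0079,0,-0.0052],[-0.0065,0,-0.0039],[-0.005,0,-0.0027],[0,0,0],[0,0,0]], rotation=[[0,0,0],[0,0,0],[0,0,0],[0,0,0],[0,0,0],[0,0,0],[0,0,0],[0,0,0],[0,0,0],[0,0,0]])

```text
clock: 7.2
position: [0.5937, -0.2441, 0.2302]
tool_rot: [-3.141, -0.001, 2.972]
force: [-2.0, -5.5, -1.9]
grip_width: 0.0136
```

```bash
python3 - <<'E'
from h import *
p=[.58,-.241,-.169]
o=bot.observe(); print(o["grip_width"],o["force"],o["moment"],o["position"],grip(p,.79)-[0,0,.019])
cv2.imwrite("pics/s3.png",grab_frame("scene")); w=grab_frame("wrist"); cv2.imwrite("pics/w3.png",w)
a=cv2.imread("pics/s3.png")[60:310,40:320]; b=w
cv2.imwrite("pics/c3.png",np.hstack([cv2.resize(a,(400,357)),cv2.resize(b,(400,300)) if 0 else cv2.copyMakeBorder(cv2.resize(b,(400,300)),0,57,0,0,0)]))
E
```

```text
0.01360718425544304 [-1.96166797 -5.47332572 -1.91302429] [-1.11137447  0.64443702 -0.0921099 ] [ 0.59367832 -0.24413179  0.23016198] [ 0.5939957  -0.24338805  0.22997042]
```

View pics/c3.png

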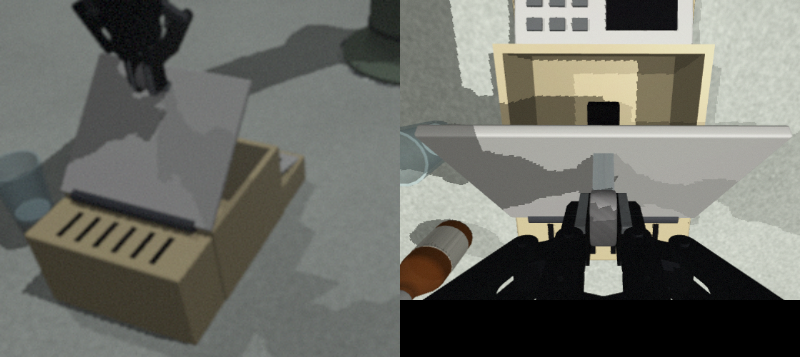

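The lid stands near 45° and is held. Opening the jaws, then retreating straight up.

move_arm(jaw=[215,190,150,100,50,0,0,0,0,0], dp=[[0,0,0],[0,0,0],[0,0,0],[0,0,0],[0,0,0],[0,0,0],[0,0,-0.015],[0,0,-0.03],[0,0,-0.05],[0,0,-0.05]], rotation=[[0,0,0],[0,0,0],[0,0,0],[0,0,0],[0,0,0],[0,0,0],[0,0,0],[0,0,0],[0,0,0],[0,0,0]])

```text
clock: 8.55
position: [0.5941, -0.2437, 0.3487]
tool_rot: [-3.141, 0.001, 2.973]
force: [0.7, -0.5, 0.9]
grip_width: 0.0854
```

move_arm(jaw=[0,0,0,0], dp=[[0,0,0],[0,0,0],[0,0,0],[0,0,0]], rotation=[[0,0,0],[0,0,0],[0,0,0],[0,0,0]])

```text
clock: 9.05
position: [0.5941, -0.2436, 0.3459]
tool_rot: [3.142, -0.001, 2.973]
force: [-0.9, 0.3, -0.4]
grip_width: 0.0852
```

```bash
python3 - <<'E'
from h import *
o=bot.observe(); print(o["clock"],o["grip_width"],o["force"],o["position"])
c=calibration("wrist"); s=grab_frame("scene"); w=grab_frame("wrist"); cv2.imwrite("pics/s4.png",s); cv2.imwrite("pics/w4.png",w)
cv2.imwrite("pics/c4.png",np.hstack([cv2.resize(s,(400,300)),cv2.resize(w,(400,300))]))
for a in (.52,.6,.7,.79,.9,1.05): 
    e=grip([.58,-.241,-.169],a); print(a,proj(c,e).round(),proj(calibration("scene"),e).round())
E
```

```text
9.05 0.08524133692457249 [-0.85238073  0.28044209 -0.44735564] [ 0.5940844  -0.24357204  0.34587106]
0.52 [[285. 161.]] [[158. 116.]]
0.6 [[285. 176.]] [[154. 114.]]
0.7 [[285. 196.]] [[148. 113.]]
0.79 [[285. 216.]] [[143. 113.]]
0.9 [[285. 240.]] [[136. 113.]]
1.05 [[285. 274.]] [[127. 116.]]
```

View pics/c4.png

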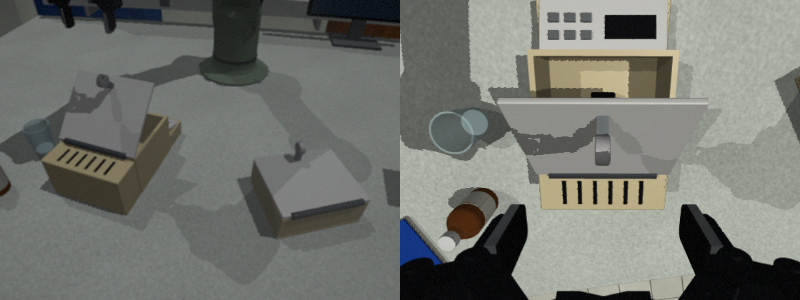

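The disc is at about (283,210) in the wrist picture and (146,113) in scene. That puts the opening near 0.75–0.77 rad, with the fingers clear and the case shut. I'll check that it stays still, then hand in.

```bash
python3 - <<'E'
from h import *
from workcell import workorder
a=cv2.imread("pics/w4.png")
for _ in range(8): b=grab_frame("wrist")
s=cv2.phaseCorrelate(a[120:260,130:430,1].astype(float),b[120:260,130:430,1].astype(float)); print("shift px",s,bot.observe()["clock"])
if np.hypot(*s[0])<1: print(workorder.job_done())
E
```

```text
shift px ((0.05627696473305832, -0.35015156766070277), 0.9937028173885021) 9.55
the job is handed in; nothing more can be done
None
```

I pinched the photometer lid's grip, lifted the lid slowly along its hinge arc, let go and withdrew straight up. I handed the job in at 9.55 s of the 34 s allowed.

- **Opening angle:** the last pictures put the lid at about 0.75–0.77 rad (43–44°), by comparing the disc's position in the wrist and scene views with the photometer model.
- **Hold and release:** the lid was held between the fingers at about 0.79 rad, with wrist force around 6 N. After release the jaws read 85 mm and the force was near zero.
- **Standing still:** two wrist pictures about 0.4 s apart differed by 0.35 pixels. That would be about 0.002 rad if it were all lid movement; I took it as the arm settling or noise.
- **Accessory case:** its lid looks shut in the last scene picture, and the arm was never near it except passing overhead.
- **Disagreements:** the photometer outline fit was off by up to 2 pixels in the top view. My first estimate of the grip's height was 3 mm above the refined one used for the grasp. The jaws also pressed sideways on the grip with about 5 N while closed.

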